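# Charge the cup with one grinding ball and put it on the balance

## Robot

A 6-joint arm with a two-finger parallel gripper is mounted at the origin on the work surface. World frame = base frame: x ahead of the robot, y to its left, z up, the work surface at z = 0. Lengths are in m, angles in degrees, forces in N, time in s.
With the tool pointing down it reaches from about 0.4 to 0.825 m from the base axis. Payload 7 kg.
Tool frame: the origin (TCP) lies at the very end of the fingers, on their centre line; the grasp point (between the pads) lies 19 mm behind it; x points along the fingers, z is the direction in which the jaws open and shut, and the axes are right-handed (so a half turn about x gives the same grasp; the last joint's range is limited). The gripper opens to 88 mm and grips with 3 to 60 N. Pads are 19 mm wide; open, the fingers measure 130 mm over their backs; the gripper's body (78 mm by 193 mm) begins 47 mm behind the grasp point.
Start: joints at [84.689, 20.546, 0.682, 0, -70.136, -16.507], TCP at [0.251, 0.627, 0.227] pointing down, gripper open.
Joint ranges: [-176.03, 176.03], [-82.01, 121.73], [-58.28, 71.71], [-173.87, 95.51], [-174.79, -0.11], [-173.66, 173.66]. Speed limits (degrees/s): [136.94, 136.94, 172.46, 180, 180, 180].

## Interface

Orientations are given as [roll, pitch, yaw] about the fixed x, y, z axes, in that order (R = Rz(yaw) Ry(pitch) Rx(roll)).
In Python, from plant import * gives the robot as it stands.
- The arm moves only by the tool arm_command, never from a script. Its argument "commands" is one flat list of numbers, 5 for each row, row after row: the shift along the tool's x, y, z in mm, then the turn about the tool's x in degrees, then the opening in per cent of the stroke, from 0 (shut) to 100 (fully open). A call has 1 to 5 rows; each row shifts and turns the pose as measured when the row begins, along the tool's axes as they then stand; what a row does not reach is not made up. A row lasts 1/8 s, in which the tool goes at most 62.5 mm and 10.7 degrees, less where a joint would pass 70% of its speed; a pose out of reach is approached as far as the arm can. A call is refused whole if a number of a shift passes 62.5 or a number of a turn 10.7, either way. A call with a gripper value outside its range is refused whole. The fingers move at their own pace and stop on an object; the grip force is fixed at half the most. Time passes only in rows, so rows that do not move let the fingers close. It gives the time, the measured TCP pose, the force and the opening at its end, in the units of the state.
- get_obs(): the state, without advancing time (a new reading comes with each control period).
- snapshot(name): name is "side" or "top"; returns a dict with "frame" (400x640x3 uint8, blue, green, red), "fov_y" (degrees; the focal length in pixels is half the picture's height over the tangent of half this angle, whatever the lens; pixels are square), "cx", "cy" (the principal point, pixels), "dist" ([k1, k2, p1, p2, k3] as OpenCV has them; the pictures are not rectified), "world_to_cam" (4x4, takes a point from world to camera coordinates). Camera axes: x right, y up, looking along -z (the intrinsics and any distortion apply to the point x, -y, -z); pixel columns grow to the right and rows downward; lengths in m; the calibration is good to about 2 mm. A picture is of the moment at which its call begins. There is no depth.
- close_job(): hands the job in, once; it reports no verdict.
The state is a dict: "clock": time; "joint_pos": joint angles; "qvel": joint speeds; "tau": joint torques, N m; "tool_pos": TCP position; "orientation": TCP orientation; "force": force on the tool from outside, world axes, zero at the start; "moment": the same for the moment, N m; "opening": finger opening in m.
Only numpy, scipy, OpenCV 4.12 (cv2) and the standard library are available. Lean on these libraries where they do the work, as an engineer would, in place of code of your own. Each camera call takes 0.05 s, during which the arm holds its last target. There are 200 camera calls.

## Task

Stand the steel cup on the bench under the spout of the blue ball dispenser, then press the red plunger head right down to its stop once and let it spring fully back up, so that just one steel ball drops into the cup. Then set the cup, with its ball, upright on the balance pan with its whole foot on the pan, and let go. Keep the cup upright, do not drop it, and do not disturb the closed jar or the green-capped bottle behind the cup.

Things in the scene. Friction and masses are not known exactly. Their poses are not given: they have to be found in the camera images.
- cup_handle (a point): Grip point of the loose steel cup's black flat stick handle: midway in its thickness and height, 95 mm from the cup's axis and 34 mm above the cup's underside. The handle is 12 mm thick (along this frame's y), 24 mm tall (22 to 46 mm above the underside) and sticks out along this frame's -x from 34 to 118 mm from the cup's axis. z is up. Cup about 130 to 210 g.
- cup_mouth (a point): Centre of the cup's open mouth, 50 mm above its underside, on the cup's axis; z up, -x towards the handle. Cup: outer radius 36 mm at the rim, 30 mm at the foot, wall 3 mm, floor 4 mm thick.
- cup_foot (a point): Centre of the cup's underside (same frame as the mouth, 50 mm lower).
- spout (a point): Centre of the lower end of the dispenser's white square spout, 72 mm above the bench, opening 24 x 24 mm, 30 mm outside. Axes as the dispenser's: z up, -x its front. A yellow dot on the blue top deck marks its axis. The ball drops straight down from here when the plunger is at its stop.
- dispenser: Fixed ball dispenser with blue housing; origin on the bench, 50 mm behind (+x) the spout's axis; -x is its front, where the cup goes in. Housing 80 mm wide, front face 24 mm ahead of the spout's axis, underside 88 mm and top deck 125 mm above the bench. Behind the spout's axis: a 10 mm high dark foot from 50 mm on, a white pillar from 65 mm on.
- plunger_top (a point): Centre of the top face of the red plunger head (40 mm wide, 16 mm thick, top face flat over 32 mm) at the back of the dispenser, 95 mm behind (+x) the spout's axis; its top is 256 mm above the bench when up. Moves with the head; pressed straight down. A clear ball magazine, 28 mm square, rises to 165 mm above the bench, 69 mm ahead (-x) of the plunger's axis.
- plunger (a joint): Plunger travel in m: 0 up, 0.024 pressed down to its stop. Spring return; takes about 5 N to start and 11 N at the stop. A ball falls only in the last 2 to 3 mm; every full stroke gives one ball, and the next ball is loaded as it returns.
- ball0_center (a point): Centre of the first steel ball to come out (20 mm diameter, 33 g), lowest of the three in the dispenser.
- ball1_center (a point): Centre of the second ball in the dispenser's clear magazine, same kind; it must stay in the dispenser.
- ball2_center (a point): Centre of the third (top) ball in the magazine, same kind; it must stay in the dispenser.
- pan (a point): Centre of the top face of the balance's round steel pan, radius 65 mm, 75 mm above the bench. The balance is fixed: white body 260 x 180 mm, 56 to 62 mm high; this frame's -x points to its front, whose edge is 165 mm ahead of the pan's centre; z up.
- shut_jar: Closed dark steel jar, radius 31 mm, 58 mm tall; origin at the centre of its underside. Bystander.
- bottle_b: Reagent bottle with green cap, radius 27 mm, 110 mm tall; origin at the centre of its underside. Bystander.
Not all that is in view belongs to the job. Leave any yellow look-alike of the part that bears cup_handle alone.

How it is judged (in metres and radians):
On the way, in this order (a step that is already met when the one before it is completed fails the run):
1. the cup stands upright on the bench under the spout (mouth centre within 22 mm of the spout's axis), let go (horizontal distance between spout and cup_mouth below 0.022 m and height (world z) of cup_foot below 0.006 m and angle between cup_mouth's own z axis and vertical below 0.1 rad and contact force between the fingers and cup below 0.1 N), for 0.2 s.
2. the plunger is pressed to its stop (at least 22.5 of 24 mm) with the cup under the spout (horizontal distance between spout and cup_mouth below 0.022 m and height (world z) of cup_foot below 0.006 m and angle between cup_mouth's own z axis and vertical below 0.1 rad and value of joint plunger above 0.0225 m), for 0.1 s.
3. the first ball lies in the cup and the plunger is back up (within 3 mm), the cup still on the bench (horizontal distance between spout and cup_mouth below 0.022 m and height (world z) of cup_foot below 0.006 m and angle between cup_mouth's own z axis and vertical below 0.1 rad and horizontal distance between ball0_center and cup_mouth below 0.033 m and z of ball0_center in the frame of cup_mouth between -0.055 and -0.015 m and value of joint plunger below 0.003 m), for 0.2 s.
At the end, for the whole second after the job is handed in: The cup stands upright (within 0.08 rad) and at rest on the balance pan, its foot wholly on it (foot centre within 35 mm of the pan's centre), with the first ball in it; the other two balls are still in the dispenser and the plunger is up (within 3 mm) (horizontal distance between cup_foot and pan below 0.035 m and z of cup_foot in the frame of pan between -0.005 and 0.005 m and angle between cup_mouth's own z axis and vertical below 0.08 rad and linear speed of cup below 0.02 m/s and horizontal distance between ball0_center and cup_mouth below 0.033 m and z of ball0_center in the frame of cup_mouth between -0.055 and -0.015 m and value of joint plunger below 0.003 m and height (world z) of each of ball1_center, ball2_center above 0.09 m); the robot touches nothing.
It fails at once if a second ball leaves the dispenser (height (world z) of any of ball1_center, ball2_center below 0.085 m).
It fails at once if the cup is tipped by more than 0.5 rad (angle between cup_mouth's own z axis and vertical above 0.5 rad).
It fails at once if the cup is dropped (falls freely from more than about 10 mm) (contact force between the fingers and cup below 0.05 N and linear speed of cup above 0.45 m/s).
It fails at once if the closed jar or the green-capped bottle is moved by more than 30 mm (distance of any of shut_jar, bottle_b from where it was at the start of the episode above 0.03 m).
It also fails if it takes over 67 s, if anything falls off the work surface, if the arm or the gripper's body presses on something with over 40 N, if the wrist force passes 120 N, or if a joint passes its speed limit or range.

## Working session

There is one attempt and no reset: what is moved stays moved. The work goes in short steps, Python scripts to look and compute and a tool call to move; the robot and the scene stay as the last step left them, time stands still between calls to the robot, and variables do not carry over. Pictures are saved under pics/ and viewed, about 8 in all and at most 12, crops included, and the job is handed in when it is done.

Besides the shell and the picture viewer there is one more tool, called as a command line: name --argument value ..., lists and objects as JSON in quotes. arm_command: Moves the arm, as the interface text tells. Its arguments: {"type":"object","properties":{"commands":{"type":"array"}},"required":["commands"]}

```bash
mkdir -p pics; ls
cat > h.py <<'E'
from plant import *
import numpy as np, cv2
from scipy.spatial.transform import Rotation as R
def snap(n):
    s=snapshot(n); f=200/np.tan(np.radians(s["fov_y"])/2)
    s["K"]=np.array([[f,0,s["cx"]],[0,f,s["cy"]],[0,0,1.]]); return s
F=np.diag([1.,-1,-1])
def ray(s,uv):
    p=cv2.undistortPoints(np.array([[uv]],float),s["K"],np.array(s["dist"],float))[0,0]
    W=np.array(s["world_to_cam"]); Rm=W[:3,:3]; c=-Rm.T@W[:3,3]
    return c, Rm.T@(F@np.array([p[0],p[1],1]))
def onz(s,uv,z):
    c,d=ray(s,uv); return c+d*(z-c[2])/d[2]
def proj(s,P):
    W=np.array(s["world_to_cam"]); q=(np.atleast_2d(P)@W[:3,:3].T+W[:3,3])@F
    return cv2.projectPoints(q.reshape(-1,1,3),np.zeros(3),np.zeros(3),s["K"],np.array(s["dist"],float))[0][:,0]
def st():
    o=get_obs(); print(o["clock"],np.round(o["tool_pos"],4),np.round(o["orientation"],1),np.round(o["force"],1),o["opening"]); return o
E
python3 - <<'E'
from h import *
import pickle
d={n:snap(n) for n in("side","top")}
pickle.dump(d,open("s0.pkl","wb"))
for n in d:
    cv2.imwrite(f"pics/{n}0.png",d[n]["frame"]); W=np.array(d[n]["world_to_cam"]); print(n,-W[:3,:3].T@W[:3,3],d[n]["fov_y"],d[n]["dist"])
o=st(); print(R.from_euler('xyz',o["orientation"],degrees=True).as_matrix().round(3))
E
```

```text
pics
side [ 0.34201578 -0.91414525  0.91840301] 50.05927276606361 [-0.11317167  0.          0.          0.          0.        ]
top [0.47930992 0.04070563 1.15534961] 56.04178360642861 [-0.06241308  0.          0.          0.          0.        ]
0.1 [0.2507 0.6262 0.2257] [   5.3   89.9 -106.6] [-0.2  0.7 -0.9] 0.08809748398276251
[[-0.     0.928 -0.372]
 [-0.001 -0.372 -0.928]
 [-1.     0.     0.001]]
```

View pics/side0.png

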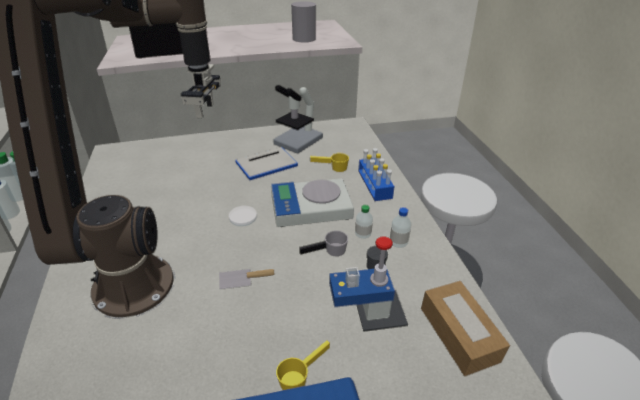

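View pics/top0.png

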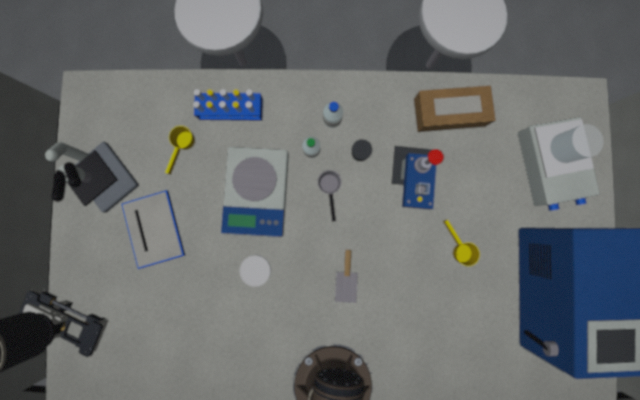

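Candidates for the cup: a steel cup with black stick handle at top (330,182)/side (336,243), a yellow scoop at top (181,138), and a yellow scoop at top (466,252). I choose the steel one. The dispenser's yellow dot is at top (420,199), the plunger at (436,157), the pan at (255,180), the jar at (361,150) and the green-capped bottle at (311,147). Next I measure and check the crop.

Run:
```python
from h import *
import pickle
d=pickle.load(open("s0.pkl","rb"))
def cen(m,roi,pick=None):
    x0,y0,x1,y1=roi; mm=np.zeros_like(m); mm[y0:y1,x0:x1]=m[y0:y1,x0:x1]
    n,l,s,c=cv2.connectedComponentsWithStats(mm)
    i=1+np.argmax(s[1:,4]); return c[i],s[i],(l==i)
def hsv(n): return cv2.cvtColor(d[n]["frame"],cv2.COLOR_BGR2HSV)
def rng(n,a,b): return cv2.inRange(hsv(n),a,b)
T,S=d["top"],d["side"]
def tri(uT,uS):
    a,u=ray(T,uT);b,v=ray(S,uS);u/=np.linalg.norm(u);v/=np.linalg.norm(v)
    t=np.linalg.lstsq(np.c_[u,-v],b-a,rcond=None)[0];p,q=a+t[0]*u,b+t[1]*v
    return (p+q)/2,np.linalg.norm(p-q)
yel=((20,120,120),(35,255,255))
yt=cen(rng("top",*yel),(405,185,435,212));ys=cen(rng("side",*yel),(330,275,352,292))
print("ydot",yt[0],yt[1],onz(T,yt[0],.125),onz(S,ys[0],.125),tri(yt[0],ys[0]))
rt=cen(rng("top",(0,150,90),(8,255,255))|rng("top",(172,150,90),(180,255,255)),(415,140,455,175));rs=cen(rng("side",(0,150,90),(8,255,255))|rng("side",(172,150,90),(180,255,255)),(365,230,400,255))
print("red",rt[0],rt[1],onz(T,rt[0],.256),onz(S,rs[0],.25),tri(rt[0],rs[0]))
bt=cen(rng("top",(100,120,60),(125,255,255)),(395,145,445,215))
r=cv2.minAreaRect(np.argwhere(bt[2])[:,::-1].astype(np.float32));print("blue",r,[onz(T,p,.125)[:2].round(4) for p in cv2.boxPoints(r)])
# handle
g=cv2.cvtColor(T["frame"],cv2.COLOR_BGR2GRAY)
h=cen((g<60).astype(np.uint8),(320,190,345,230));P=np.array([onz(T,(x,y),.046)[:2] for y,x in np.argwhere(h[2])])
vx,vy,x0,y0=cv2.fitLine(P.astype(np.float32),cv2.DIST_L2,0,.01,.01).ravel()
t=(P-[x0,y0])@[vx,vy];print("handle",h[1],(x0,y0),np.degrees(np.arctan2(vy,vx)),t.min(),t.max(), [x0+vx*t.min(),y0+vy*t.min()],[x0+vx*t.max(),y0+vy*t.max()])
# pan, cup circles
for nm,c0,z,rr in(("pan",(255,180),.075,(18,28)),("cup",(330,182),.05,(8,14)),("jar",(361,150),.058,(8,13))):
    x,y=c0;k=4;m=36;cr=cv2.resize(g[y-m:y+m,x-m:x+m],None,fx=k,fy=k,interpolation=cv2.INTER_CUBIC)
    C=cv2.HoughCircles(cr,cv2.HOUGH_GRADIENT,1,40,param1=60,param2=15,minRadius=rr[0]*k,maxRadius=rr[1]*k)
    if C is None: print(nm,None);continue
    for c in C[0][:3]:
        u=((c[0]+.5)/k-.5+x-m,(c[1]+.5)/k-.5+y-m);w=onz(T,u,z);e=onz(T,(u[0]+c[2]/k,u[1]),z);print(nm,u,c[2]/k,w.round(4),"r",np.linalg.norm(e-w).round(4))
cb=cv2.resize(T["frame"][130:230,290:450],None,fx=5,fy=5,interpolation=cv2.INTER_CUBIC);cv2.imwrite("pics/crop.png",cb)
gt=cen(rng("top",(40,80,40),(85,255,255)),(300,135,322,158));print("green",onz(T,gt[0],.11))
```

```text
ydot [419.38461538 198.61538462] [418 197   4   4  13] [ 0.55483305 -0.22943444  0.125     ] [ 0.55593469 -0.22786621  0.125     ] (array([ 0.55512399, -0.22912559,  0.12648864]), np.float64(0.0008106566332719321))
red [434.97687861 156.50867052] [428 150  15  15 173] [ 0.6484588  -0.23434835  0.256     ] [ 0.65071585 -0.2372619   0.25      ] (array([ 0.65036056, -0.23657382,  0.24929208]), np.float64(0.0012858292572441425))
blue ((418.8871765136719, 180.19247436523438), (29.733993530273438, 53.34823989868164), 3.814074993133545) [array([ 0.5344, -0.1819]), array([ 0.6829, -0.1926]), array([ 0.6786, -0.276 ]), array([ 0.5299, -0.2642])]
handle [330 195   5  25  52] (np.float32(0.53319824), np.float32(0.009491223)) 7.8810244 -0.03635378791376209 0.03552422528424098 [np.float64(0.49718781362134307), np.float64(0.0045065185066898794)] [np.float64(0.5683869338655103), np.float64(0.014362180584630886)]
pan None
cup (np.float32(329.5), np.float32(182.5)) 11.575 [0.605  0.0176 0.05  ] r 0.0342
cup (np.float32(359.5), np.float32(152.25)) 8.6 [ 0.6967 -0.0709  0.05  ] r 0.0257
jar (np.float32(361.5), np.float32(149.5)) 10.575 [ 0.7035 -0.076   0.058 ] r 0.0314
green [0.71217357 0.07363579 0.11      ]
```

View pics/crop.png

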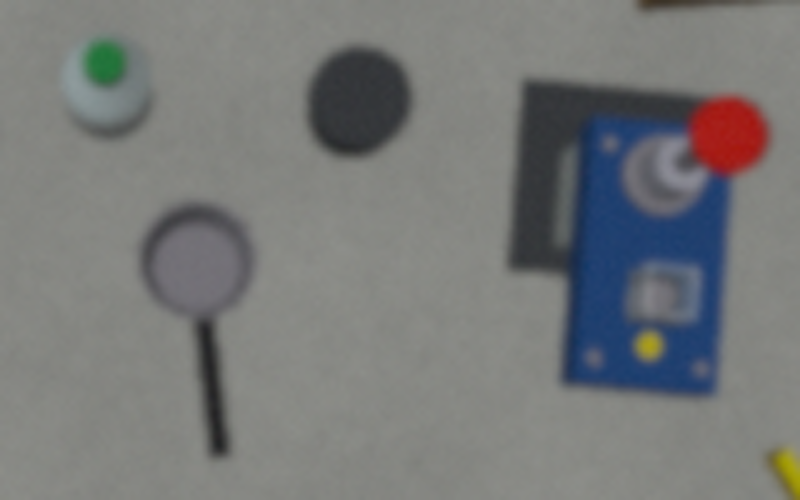

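The crop confirms the steel cup (round, grey, about (195,260) in the crop) with its black handle pointing down and slightly right. Its pose is (0.605, 0.018) with yaw about 7.5°. The dispenser yaw is about -4° and the spout is at (0.555, -0.229). Moving now.

arm_command --commands '[0,40,40,-10,60,0,40,40,-10,60,0,40,40,-9.5,60,0,25,50,0,60,0,25,50,0,60]'

```text
clock: 0.72
tool_pos: [0.4089, 0.3901, 0.2229]
orientation: [-27.0, 89.6, -108.0]
force: [0.4, 0.7, -0.0]
opening: 0.0531
```

```bash
cat >> h.py <<'E'
def go(xyz,yaw=None):
    "tool-frame shift mm to world TCP xyz; yaw = desired cup yaw (tool z = -cup y)"
    o=get_obs(); M=R.from_euler('xyz',o["orientation"],degrees=True).as_matrix()
    d=M.T@(np.array(xyz)-o["tool_pos"])*1000
    cy=np.degrees(np.arctan2(M[1,2],M[0,2]))+90
    print("t",round(o["clock"],2),"tcp",np.round(o["tool_pos"],4),"cupyaw",round(cy,2),"tilt",np.round(M[2],3),"F",np.round(o["force"],1),"open",round(o["opening"],4))
    print("shift",d.round(1),"turn",None if yaw is None else round(-(yaw-cy),2))
E
python3 - <<'E'
from h import *
go((.511,.005,.1),7.5)
import pickle
d=pickle.load(open("s0.pkl","rb"));T=d["top"];S=d["side"]
for n,s,(x,y),m in(("top",T,(255,180),40),("side",S,(322,191),40)):
    hv=cv2.cvtColor(s["frame"],cv2.COLOR_BGR2HSV);print(n,hv[y,x],[hv[y,x+k] for k in(-35,-28,-24,-20,20,24,28)])
for n,s,(x,y) in(("top",T,(255,180)),("side",S,(322,191))):
    im=cv2.GaussianBlur(s["frame"],(3,3),0).astype(int);m=(np.abs(im-im[y,x]).max(2)<22).astype(np.uint8)
    k,l,stt,c=cv2.connectedComponentsWithStats(m,connectivity=4);i=l[y,x];print(n,stt[i],c[i],onz(s,c[i],.075))
    ct=max(cv2.findContours((l==i).astype(np.uint8),cv2.RETR_EXTERNAL,cv2.CHAIN_APPROX_NONE)[0],key=len)
    print(cv2.fitEllipse(ct))
hv=cv2.cvtColor(T["frame"],cv2.COLOR_BGR2HSV);m=cv2.inRange(hv,(100,120,60),(125,255,255));q=np.zeros_like(m);q[200:245,215:292]=m[200:245,215:292]
r=cv2.minAreaRect(np.argwhere(q)[:,::-1].astype(np.float32));print("bal",[onz(T,p,.06)[:2].round(4) for p in cv2.boxPoints(r)])
E
```

```text
t 0.72 tcp [0.4089 0.3901 0.2229] cupyaw 8.99 tilt [-1.    -0.003  0.006] F [ 0.4  0.7 -0. ] open 0.0531
shift [125.   41.  395.7] turn 1.49
top [133  15 121] [array([ 42,   9, 135], dtype=uint8), array([ 70,  10, 153], dtype=uint8), array([ 90,   7, 143], dtype=uint8), array([132,  11, 120], dtype=uint8), array([126,  11, 117], dtype=uint8), array([ 78,   8, 151], dtype=uint8), array([ 78,   9, 148], dtype=uint8)]
side [150   7 149] [array([ 71, 111, 133], dtype=uint8), array([108, 167, 133], dtype=uint8), array([ 48,   7, 182], dtype=uint8), array([ 15,   3, 162], dtype=uint8), array([ 45,   6, 183], dtype=uint8), array([ 45,   9, 179], dtype=uint8), array([ 26,  11, 167], dtype=uint8)]
top [ 232  157   46   45 1590] [254.25283019 178.72641509] [0.61062063 0.23634755 0.075     ]
((254.24932861328125, 178.7349090576172), (43.897884368896484, 44.348854064941406), 98.4247055053711)
side [    9     0   543   400 87669] [276.35042033 245.58661557] [ 0.42528522 -0.0031208   0.075     ]
((302.22161865234375, 227.1953125), (405.33782958984375, 536.4500122070312), 76.58513641357422)
bal [array([0.4546, 0.3308]), array([0.5288, 0.3287]), array([0.5211, 0.1531]), array([0.4473, 0.1559])]
```

arm_command --commands '[0,10,60,1.5,60,0,10,60,0,60,0,10,60,0,60,0,5,60,0,60,0,5,60,0,60]'

```text
clock: 1.35
tool_pos: [0.4903, 0.0894, 0.2235]
orientation: [-29.7, 89.5, -112.2]
force: [1.1, -0.7, 1.6]
opening: 0.0529
```

arm_command --commands '[0,0,60,0,60,0,0,40,0,60,0,0,0,0,60]'

```text
clock: 1.72
tool_pos: [0.5026, -0.0167, 0.2237]
orientation: [-35.9, 89.5, -118.7]
force: [0.6, 0.3, -0.9]
opening: 0.0527
```

Run:
```python
from h import *
go((.511,.005,.1),7.5)
```

```text
t 1.73 tcp [ 0.5026 -0.0167  0.2237] cupyaw 7.21 tilt [-1.    -0.005  0.007] F [ 0.6  0.3 -0.9] open 0.0527
shift [123.5  11.7 -21.3] turn -0.29
```

arm_command --commands '[40,6,-10,0,60,40,6,-11,0,60,40,0,0,0,60,0,0,0,0,60]'

```text
clock: 2.22
tool_pos: [0.512, 0.0067, 0.1012]
orientation: [-26.5, 89.6, -109.3]
force: [0.8, -0.1, 0.9]
opening: 0.0526
```

Run:
```python
from h import *
go((.511,.005,.016),7.5)
t=snap("top");s=snap("side")
cv2.imwrite("pics/a.png",np.vstack([cv2.resize(t["frame"][130:250,270:410],None,fx=4,fy=4)[:300*1+180],cv2.resize(s["frame"][200:280,270:410],None,fx=4,fy=4)])[:800])
im=cv2.imread("pics/a.png");cv2.imwrite("pics/a.png",cv2.resize(im,None,fx=.75,fy=.75))
```

```text
t 2.23 tcp [0.512  0.0067 0.1012] cupyaw 7.16 tilt [-1.    -0.003  0.007] F [ 0.8 -0.1  0.9] open 0.0526
shift [85.2 -0.9  1. ] turn -0.34
```

View pics/a.png

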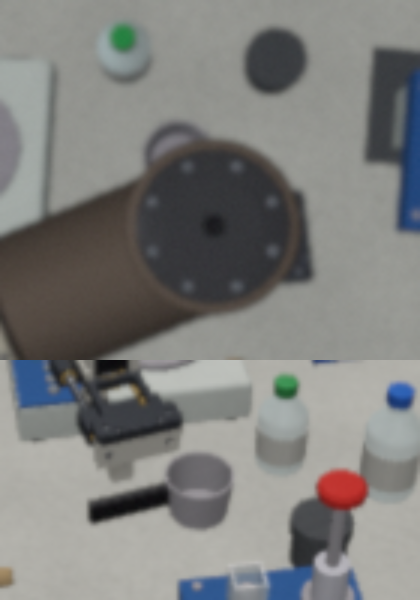

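The gripper is above and in line with the black handle, and the cup sits at crop (200,490). Descending and gripping.

arm_command --commands '[40,0,1,0,60,30,0,0,0,60,15,0,0,0,60,0,0,0,0,60]'

```text
clock: 2.82
tool_pos: [0.5224, 0.0088, 0.0259]
orientation: [78.9, 89.0, -3.8]
force: [0.5, -0.2, 0.3]
opening: 0.0529
```

Run:
```python
from h import *
go((.511,.005,.016),7.5)
```

```text
t 2.83 tcp [0.5224 0.0088 0.0259] cupyaw 7.34 tilt [-1.     0.018  0.003] F [ 0.5 -0.2  0.3] open 0.0529
shift [  9.7 -11.9   2.2] turn -0.16
```

arm_command --commands '[4,-6,2,0,60,0,0,0,0,60,0,0,0,0,60]'

```text
clock: 3.2
tool_pos: [0.5184, 0.0065, 0.0247]
orientation: [83.7, 88.7, 1.1]
force: [-1.1, -0.5, -0.2]
opening: 0.0525
```

Run:
```python
from h import *
go((.511,.005,.016),7.5)
o=get_obs();print(np.round(o["joint_pos"],1),np.round(o["qvel"],2))
```

```text
t 3.2 tcp [0.5184 0.0065 0.0247] cupyaw 7.37 tilt [-1.     0.023  0.002] F [-1.1 -0.5 -0.2] open 0.0525
shift [ 8.5 -7.7  0.5] turn -0.13
[ 22.8  18.3 -34.4   0.8 -36.1  73.9] [ 0.01 -0.49 -0.44 -0.1  -0.12 -0.02]
```

arm_command --commands '[8,-8,0,0,60,0,0,0,0,60,0,0,0,0,60]'

```text
clock: 3.58
tool_pos: [0.5101, 0.0054, 0.0164]
orientation: [84.3, 88.7, 1.6]
force: [-0.3, 0.5, -0.6]
opening: 0.0524
```

Run:
```python
from h import *
go((.511,.005,.016),7.5)
o=get_obs();print(np.round(o["joint_pos"],1),np.round(o["qvel"],2),np.round(o["tau"],1))
```

```text
t 3.58 tcp [0.5101 0.0054 0.0164] cupyaw 7.37 tilt [-1.     0.023  0.002] F [-0.3  0.5 -0.6] open 0.0524
shift [0.4 0.8 0.5] turn -0.13
[ 23.1  18.5 -35.9   0.9 -34.4  73.6] [ 0.02  0.18 -0.66 -0.29  0.01 -0.1 ] [ -0.  -44.5  18.2   4.3   0.2  -0. ]
```

arm_command --commands '[0,0,0,0,0,0,0,0,0,0,0,0,0,0,0,0,0,0,0,0,0,0,0,0,0]'

```text
clock: 4.2
tool_pos: [0.5104, 0.0056, 0.0164]
orientation: [84.3, 88.7, 1.6]
force: [0.8, 0.9, -0.1]
opening: 0.0118
```

arm_command --commands '[-6,0,0,0,0,-6,0,0,0,0,0,0,0,0,0]'

```text
clock: 4.58
tool_pos: [0.5096, 0.0054, 0.029]
orientation: [83.6, 88.7, 1.0]
force: [0.6, 0.6, -1.6]
opening: 0.0118
```

Run:
```python
from h import *
go((.460,-.222,.026),-4)
```

```text
t 4.58 tcp [0.5096 0.0054 0.029 ] cupyaw 7.36 tilt [-1.     0.022  0.002] F [ 0.6  0.6 -1.6] open 0.0118
shift [  1.8 -78.4 219.2] turn 11.36
```

arm_command --commands '[0,-25,5,6,0,0,-25,10,5.4,0,0,-5,35,0,0,0,0,0,0,0]'

```text
clock: 5.08
tool_pos: [0.4514, -0.0487, 0.0278]
orientation: [96.4, 88.7, 2.1]
force: [-0.9, 2.0, -1.4]
opening: 0.0119
```

Run:
```python
from h import *
go((.460,-.222,.026),-4)
```

```text
t 5.08 tcp [ 0.4514 -0.0487  0.0278] cupyaw -4.38 tilt [-1.     0.023 -0.003] F [-0.9  2.  -1.4] open 0.0119
shift [  1.9  21.8 172.1] turn -0.38
```

arm_command --commands '[0,0,35,0,0,0,4,35,0,0,0,5,35,0,0,0,5,30,0,0,0,0,0,0,0]'

```text
clock: 5.7
tool_pos: [0.4582, -0.1867, 0.0286]
orientation: [96.4, 88.5, 2.1]
force: [-0.6, -0.1, -2.6]
opening: 0.0119
```

Run:
```python
from h import *
go((.460,-.222,.026),-4)
```

```text
t 5.7 tcp [ 0.4582 -0.1867  0.0286] cupyaw -4.23 tilt [-1.     0.026 -0.003] F [-0.6 -0.1 -2.6] open 0.0119
shift [ 2.6  4.3 35.1] turn -0.23
```

arm_command --commands '[2,3,20,0,0,0,1,14,0,0,0,0,0,0,0,0,0,0,0,0]'

```text
clock: 6.2
tool_pos: [0.4603, -0.2202, 0.0265]
orientation: [96.9, 88.5, 2.7]
force: [-0.6, -0.2, -2.3]
opening: 0.0121
```

Run:
```python
from h import *
go((.460,-.222,.0165),-4)
s=snap("side")
cv2.imwrite("pics/b.png",cv2.resize(s["frame"][230:350,260:420],None,fx=4,fy=4))
```

```text
t 6.2 tcp [ 0.4603 -0.2202  0.0265] cupyaw -4.21 tilt [-1.     0.026 -0.003] F [-0.6 -0.2 -2.3] open 0.0121
shift [10.  -0.4  1.9] turn -0.21
```

View pics/b.png

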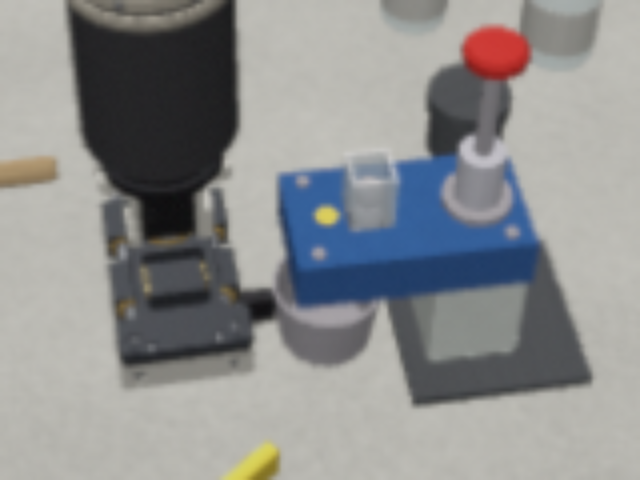

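The cup is below the housing, at about crop (325,310) and below the yellow dot (325,215). Lowering.

arm_command --commands '[5,0,2,0,0,3,0,0,0,0,1.5,0,0,0,0,0,0,0,0,0]'

```text
clock: 6.75
tool_pos: [0.4605, -0.2213, 0.0164]
orientation: [96.9, 88.5, 2.8]
force: [-0.5, -0.5, -0.7]
opening: 0.0116
```

Run:
```python
from h import *
go((.460,-.222,.0165),-4)
```

```text
t 6.75 tcp [ 0.4605 -0.2213  0.0164] cupyaw -4.11 tilt [-1.     0.026 -0.003] F [-0.5 -0.5 -0.7] open 0.0116
shift [-0.1 -0.5  0.8] turn -0.11
```

arm_command --commands '[0,0,0,0,45,0,0,0,0,45,0,0,0,0,45,0,0,0,0,45,0,0,0,0,45]'

```text
clock: 7.38
tool_pos: [0.4616, -0.2214, 0.0172]
orientation: [96.0, 88.4, 1.9]
force: [0.7, 0.3, 0.5]
opening: 0.0391
```

arm_command --commands '[-20,0,0,0,45,-30,0,0,0,45,-40,0,0,0,45,-50,0,0,0,45,0,0,0,0,45]'

```text
clock: 8.0
tool_pos: [0.457, -0.2217, 0.1609]
orientation: [95.8, 88.5, 1.7]
force: [0.1, -0.5, -0.3]
opening: 0.0395
```

Run:
```python
from h import *
go((.650,-.2355,.32),-4)
s=snap("top")
cv2.imwrite("pics/c.png",cv2.resize(s["frame"][130:250,370:490],None,fx=4,fy=4))
```

```text
t 8.0 tcp [ 0.457  -0.2217  0.1609] cupyaw -4.1 tilt [-1.     0.027 -0.003] F [ 0.1 -0.5 -0.3] open 0.0395
shift [-153.9  197.6   -0.4] turn -0.1
```

arm_command --commands '[-50,0,0,0,0,-50,0,0,0,0,-50,0,0,0,0,-10,45,0,0,0,0,0,0,0,0]'

```text
clock: 8.68
tool_pos: [0.4953, -0.2242, 0.3178]
orientation: [112.6, 89.2, 18.4]
force: [-0.3, -0.3, -1.3]
opening: 0.0009
```

Run:
```python
from h import *
go((.650,-.236,.30),-4)
```

```text
t 8.68 tcp [ 0.4953 -0.2242  0.3178] cupyaw -4.19 tilt [-1.     0.013 -0.005] F [-0.3 -0.3 -1.3] open 0.0009
shift [ 19.9 154.9   0.6] turn -0.19
```

arm_command --commands '[0,50,0,0,0,5,50,0,0,0,5,35,0,0,0,5,20,0,0,0,0,0,0,0,0]'

```text
clock: 9.3
tool_pos: [0.6509, -0.2348, 0.2945]
orientation: [177.4, 89.6, 83.2]
force: [-0.5, -0.3, -0.7]
opening: 0.0002
```

Run:
```python
from h import *
go((.650,-.236,.27),-4)
s=snap("side")
cv2.imwrite("pics/d.png",cv2.resize(s["frame"][190:340,300:460],None,fx=4,fy=4))
```

```text
t 9.3 tcp [ 0.6509 -0.2348  0.2945] cupyaw -4.24 tilt [-1.     0.    -0.008] F [-0.5 -0.3 -0.7] open 0.0002
shift [24.5 -0.8  1.4] turn -0.24
```

View pics/d.png

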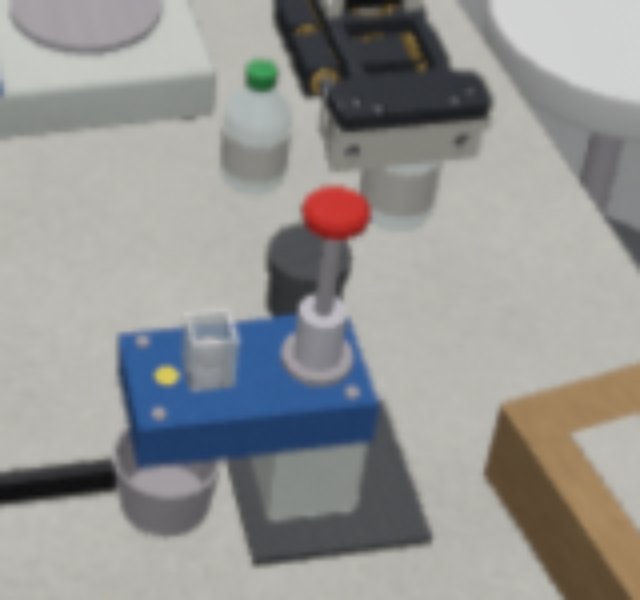

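Run:
```python
from h import *
o=get_obs();p=np.array(o["tool_pos"]);s=snap("side");t=snap("top")
for n,q,off in(("side",s,(300,190)),("top",t,(0,0))):
    for z in(0,.019,.066): print(n,z,((proj(q,p+[0,0,z])[0]-off)*(4 if n=="side" else 1)).round(1))
    print("red",((proj(q,[.65,-.236,.256])[0]-off)*(4 if n=="side" else 1)).round(1))
st()
cv2.imwrite("pics/e.png",np.hstack([cv2.resize(t["frame"][120:240,350:470],(400,400)),cv2.resize(s["frame"][180:260,340:420],(400,400),interpolation=cv2.INTER_CUBIC)]))
```

```text
side 0 [340.  149.8]
side 0.019 [343.3 123.8]
side 0.066 [352.   56.6]
red [333.5 202.7]
top 0 [440.2 152.7]
top 0.019 [442.8 151.1]
top 0.066 [449.7 146.9]
red [435.6 155.9]
9.45 [ 0.65   -0.2351  0.2974] [152.4  89.5  58.2] [-0.7  0.7  1.7] 0.0006422885815796319
```

View pics/e.png

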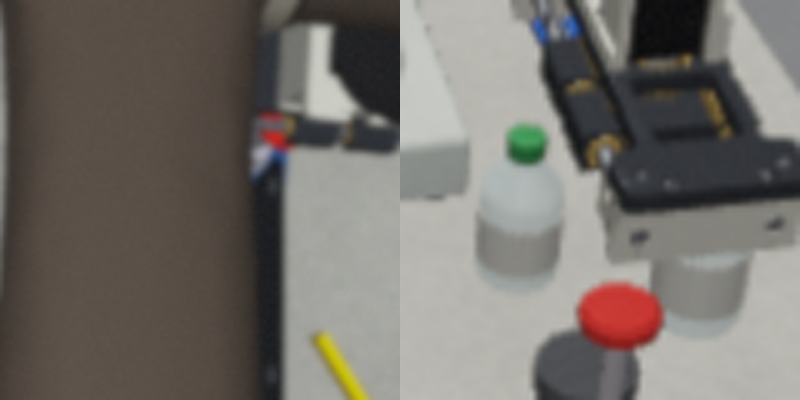

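Run:
```python
from h import *
s=snap("side")
for p in((.651,-.2348,.2945),(.4603,-.2202,.0265)):
  off,k=((300,190),4) if p[0]>.5 else ((260,230),4)
  for dy in(-.097,-.03,0):
    print(p,dy,[((proj(s,np.array(p)+[dx,dy,.066])[0]-off)*k).round(0).tolist() for dx in(-.039,0,.039)])
go((.650,-.236,.27),-4)
```

```text
(0.651, -0.2348, 0.2945) -0.097 [[346.0, 185.0], [420.0, 173.0], [492.0, 162.0]]
(0.651, -0.2348, 0.2945) -0.03 [[302.0, 101.0], [373.0, 91.0], [442.0, 81.0]]
(0.651, -0.2348, 0.2945) 0 [[284.0, 67.0], [353.0, 57.0], [420.0, 48.0]]
(0.4603, -0.2202, 0.0265) -0.097 [[137.0, 403.0], [203.0, 391.0], [268.0, 379.0]]
(0.4603, -0.2202, 0.0265) -0.03 [[117.0, 313.0], [180.0, 302.0], [242.0, 292.0]]
(0.4603, -0.2202, 0.0265) 0 [[109.0, 276.0], [170.0, 266.0], [232.0, 255.0]]
t 9.5 tcp [ 0.6501 -0.2352  0.2983] cupyaw -4.24 tilt [-1.     0.005 -0.007] F [0.3 0.2 0.7] open 0.0003
shift [28.3 -0.2  1. ] turn -0.24
```

The grey block in the picture is the near end of the gripper's body. Its projected position agrees, so the fingertips are over the plunger head. Descending.

arm_command --commands '[15,0,1,0,0,15,0,0,0,0,0,0,0,0,0]'

```text
clock: 9.88
tool_pos: [0.6488, -0.2359, 0.2672]
orientation: [138.6, 89.4, 44.3]
force: [-0.5, -0.3, -0.4]
opening: 0.0001
```

Run:
```python
from h import *
go((.650,-.236,.232),-4)
```

```text
t 9.88 tcp [ 0.6488 -0.2359  0.2672] cupyaw -4.26 tilt [-1.     0.007 -0.008] F [-0.5 -0.3 -0.4] open 0.0001
shift [35.2  1.   0.3] turn -0.26
```

arm_command --commands '[8,1,0,0,0,8,0,0,0,0,7,0,0,0,0,6,0,0,0,0]'

```text
clock: 10.38
tool_pos: [0.6502, -0.236, 0.2412]
orientation: [120.3, 89.3, 26.1]
force: [-5.0, 2.6, 10.3]
opening: 0.0003
```

arm_command --commands '[4,0,0,0,0]'

```text
clock: 10.5
tool_pos: [0.6502, -0.236, 0.2385]
orientation: [115.6, 89.3, 21.4]
force: [-4.1, 2.6, 9.3]
opening: 0.0003
```

arm_command --commands '[6,0,0,0,0,5,0,0,0,0]'

```text
clock: 10.75
tool_pos: [0.6503, -0.2361, 0.2322]
orientation: [103.7, 89.2, 9.6]
force: [-9.3, 8.4, 25.2]
opening: 0.0006
```

arm_command --commands '[4,0,0,0,0,4,0,0,0,0]'

```text
clock: 11.0
tool_pos: [0.6503, -0.2361, 0.2322]
orientation: [93.1, 88.9, -0.8]
force: [-9.4, 6.0, 20.7]
opening: 0.0003
```

arm_command --commands '[-15,0,0,0,0,-30,0,0,0,0,-40,0,0,0,0,0,0,0,0,0,0,0,0,0,0]'

```text
clock: 11.62
tool_pos: [0.649, -0.2358, 0.3208]
orientation: [92.6, 88.7, -1.3]
force: [-1.2, 0.6, -0.0]
opening: 0.0005
```

Run:
```python
from h import *
go((.650,-.236,.32),-4)
go((.460,-.222,.32),-4)
s=snap("side");cv2.imwrite("pics/f.png",cv2.resize(s["frame"][190:340,300:460],None,fx=4,fy=4))
```

```text
t 11.62 tcp [ 0.649  -0.2358  0.3208] cupyaw -3.93 tilt [-1.     0.023 -0.001] F [-1.2  0.6 -0. ] open 0.0005
shift [0.8 1.  0.1] turn 0.07
t 11.62 tcp [ 0.649  -0.2358  0.3208] cupyaw -3.93 tilt [-1.     0.023 -0.001] F [-1.2  0.6 -0. ] open 0.0005
shift [  -3.5 -189.5   -0.8] turn 0.07
```

View pics/f.png

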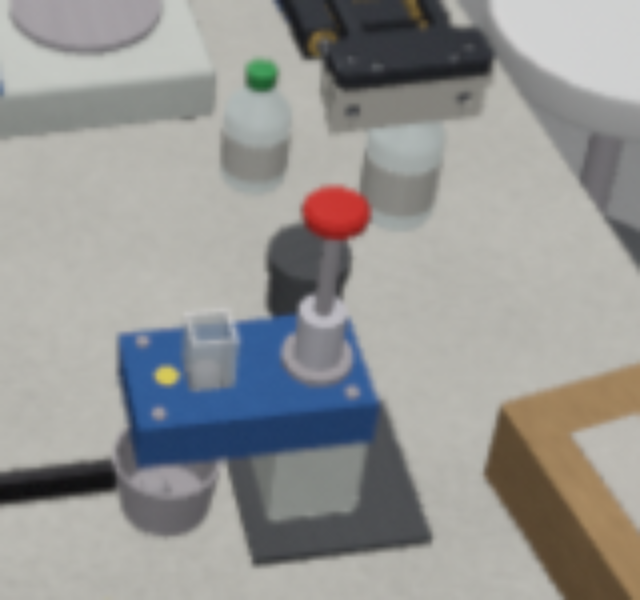

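The plunger head is back at its old pixel (336,212), and there is a dark ball glint in the cup at (167,487). Going back for the handle.

arm_command --commands '[0,-50,0,0,45,0,-50,0,0,45,0,-50,0,0,45,0,-38,0,0,45,0,0,0,0,45]'

```text
clock: 12.3
tool_pos: [0.4547, -0.2223, 0.3102]
orientation: [94.8, 89.2, 0.9]
force: [0.8, -0.3, 0.1]
opening: 0.0384
```

Run:
```python
from h import *
go((.461,-.2214,.10),-4.1)
```

```text
t 12.3 tcp [ 0.4547 -0.2223  0.3102] cupyaw -3.93 tilt [-1.     0.013 -0.001] F [ 0.8 -0.3  0.1] open 0.0384
shift [210.3   3.4  -1.1] turn 0.17
```

arm_command --commands '[45,0,-1,0,45,45,0,0,0,45,45,0,0,0,45,45,0,0,0,45,0,0,0,0,45]'

```text
clock: 12.92
tool_pos: [0.4592, -0.2217, 0.1241]
orientation: [92.0, 89.2, -1.9]
force: [0.6, -0.0, 0.3]
opening: 0.0396
```

Run:
```python
from h import *
go((.461,-.2214,.065),-4.1)
```

```text
t 12.93 tcp [ 0.4592 -0.2217  0.1241] cupyaw -3.92 tilt [-1.     0.013 -0.   ] F [ 0.6 -0.   0.3] open 0.0396
shift [59.1  1.  -0.4] turn 0.18
```

arm_command --commands '[35,1,0,0,45,25,0,0,0,45,25,0,0,0,45,10,0,0,0,45,0,0,0,0,45]'

```text
clock: 13.55
tool_pos: [0.4702, -0.2234, 0.0339]
orientation: [84.0, 88.7, -9.8]
force: [-0.8, 0.5, 0.5]
opening: 0.0396
```

Run:
```python
from h import *
go((.461,-.2214,.0165),-4.1)
```

```text
t 13.55 tcp [ 0.4702 -0.2234  0.0339] cupyaw -3.74 tilt [-1.     0.022  0.002] F [-0.8  0.5  0.5] open 0.0396
shift [17.2 -9.7 -1.5] turn 0.36
```

arm_command --commands '[9,-9,-1.5,0.4,45,0,0,0,0,45,8,-2,0,0,45,0,0,0,0,45]'

```text
clock: 14.05
tool_pos: [0.4607, -0.2213, 0.0184]
orientation: [84.8, 88.5, -9.4]
force: [0.2, 0.8, 0.7]
opening: 0.0396
```

Run:
```python
from h import *
go((.461,-.2214,.0165),-4.1)
```

```text
t 14.05 tcp [ 0.4607 -0.2213  0.0184] cupyaw -4.14 tilt [-1.     0.027  0.002] F [0.2 0.8 0.7] open 0.0396
shift [1.9 0.3 0. ] turn -0.04
```

arm_command --commands '[1,0,0,0,0,0,0,0,0,0,0,0,0,0,0,0,0,0,0,0,0,0,0,0,0]'

```text
clock: 14.68
tool_pos: [0.4612, -0.2213, 0.0176]
orientation: [84.8, 88.4, -9.4]
force: [0.1, 0.7, -0.0]
opening: 0.0116
```

arm_command --commands '[-5,0,0,0,0,-5,-1,-5,0,0,0,-2,-20,0,0,0,-2,-25,0,0,0,0,0,0,0]'

```text
clock: 15.3
tool_pos: [0.4583, -0.1693, 0.0283]
orientation: [85.0, 88.5, -9.2]
force: [0.2, -0.2, -1.7]
opening: 0.0118
```

Run:
```python
from h import *
go((.461,-.06,.028),2)
```

```text
t 15.3 tcp [ 0.4583 -0.1693  0.0283] cupyaw -4.22 tilt [-1.     0.026  0.002] F [ 0.2 -0.2 -1.7] open 0.0118
shift [  -0.    -5.4 -109.2] turn -6.22
```

arm_command --commands '[0,-1,-35,0,0,0,-1,-35,0,0,0,0,-35,0,0,-20,0,-10,0,0,-30,0,0,0,0]'

```text
clock: 15.92
tool_pos: [0.4623, -0.052, 0.0783]
orientation: [79.8, 88.7, -14.4]
force: [0.8, -0.7, -2.0]
opening: 0.0118
```

arm_command --commands '[-30,0,0,0,0,-25,0,0,0,0,0,0,0,0,0]'

```text
clock: 16.3
tool_pos: [0.4618, -0.0517, 0.1375]
orientation: [84.5, 88.5, -9.7]
force: [-0.0, -0.6, -2.6]
opening: 0.0115
```

Run:
```python
from h import *
# final cup yaw 2 -> grip point
y=np.radians(2);g=np.array([.6106,.2363])-.0955*np.array([np.cos(y),np.sin(y)]);print(g)
go((*g,.125),2)
```

```text
[0.51515818 0.2329671 ]
t 16.3 tcp [ 0.4618 -0.0517  0.1375] cupyaw -4.22 tilt [-1.     0.026  0.002] F [-0.  -0.6 -2.6] open 0.0115
shift [  12.6   32.  -287.8] turn -6.22
```

arm_command --commands '[0,0,-35,0,0,0,0,-40,-3,0,0,0,-40,-3,0,0,5,-40,0,0,0,5,-35,0,0]'

```text
clock: 16.92
tool_pos: [0.4732, 0.1396, 0.1327]
orientation: [71.6, 88.8, -16.9]
force: [0.6, 0.2, -1.2]
opening: 0.0121
```

arm_command --commands '[0,10,-40,0,0,0,8,-30,0,0,0,8,-15,0,0,0,0,0,0,0]'

```text
clock: 17.42
tool_pos: [0.4963, 0.2286, 0.1288]
orientation: [56.7, 89.0, -31.6]
force: [-0.6, -0.1, -2.5]
opening: 0.0119
```

Run:
```python
from h import *
go((.5152,.233,.1),2)
```

```text
t 17.43 tcp [0.4963 0.2286 0.1288] cupyaw 1.64 tilt [-1.     0.015  0.01 ] F [-0.6 -0.1 -2.5] open 0.0119
shift [29.  18.6 -4.2] turn -0.36
```

arm_command --commands '[10,10,-3,0,0,8,8,-2,0,0,5,0,0,0,0,0,0,0,0,0]'

```text
clock: 17.92
tool_pos: [0.5152, 0.2313, 0.1033]
orientation: [48.8, 89.0, -39.8]
force: [0.2, -0.2, -1.0]
opening: 0.0117
```

Run:
```python
from h import *
go((.5152,.233,.0926),2)
s=snap("side");t=snap("top");cv2.imwrite("pics/g.png",np.hstack([cv2.resize(s["frame"][150:250,250:370],(480,400)),cv2.resize(t["frame"][130:230,210:290],(320,400))]))
```

```text
t 17.93 tcp [0.5152 0.2313 0.1033] cupyaw 1.47 tilt [-1.     0.013  0.011] F [ 0.2 -0.2 -1. ] open 0.0117
shift [10.7 -0.1 -1.8] turn -0.53
```

View pics/g.png

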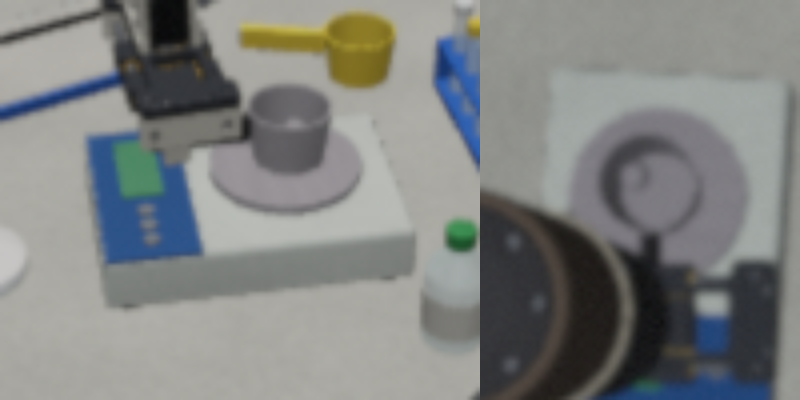

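The cup is over the pan's centre, at (290,130) in the left half and (652,185) in the right half. The ball is visible in it at (638,175). Lowering.

arm_command --commands '[4,0,-1,0,0,3,0,0,0,0,1.5,0,0,0,0,0,0,0,0,0]'

```text
clock: 18.52
tool_pos: [0.5155, 0.233, 0.0958]
orientation: [57.5, 89.0, -31.0]
force: [-0.6, 0.4, -1.7]
opening: 0.0119
```

Run:
```python
from h import *
go((.5152,.233,.0926),2)
```

```text
t 18.52 tcp [0.5155 0.233  0.0958] cupyaw 1.52 tilt [-1.     0.015  0.009] F [-0.6  0.4 -1.7] open 0.0119
shift [ 3.2 -0.3 -0.1] turn -0.48
```

arm_command --commands '[2,0,0,0,0,1,0,0,0,0,0,0,0,0,0]'

```text
clock: 18.9
tool_pos: [0.5159, 0.2333, 0.0938]
orientation: [62.0, 88.9, -26.4]
force: [-1.7, -0.2, 1.5]
opening: 0.0118
```

Run:
```python
from h import *
go((.5152,.233,.0926),2)
```

```text
t 18.9 tcp [0.5159 0.2333 0.0938] cupyaw 1.55 tilt [-1.     0.016  0.009] F [-1.7 -0.2  1.5] open 0.0118
shift [ 1.2 -0.8  0.3] turn -0.45
```

arm_command --commands '[0,0,0,0,45,0,0,0,0,45,0,0,0,0,45,0,0,0,0,45,0,0,0,0,45]'

```text
clock: 19.52
tool_pos: [0.5166, 0.2337, 0.0938]
orientation: [64.7, 88.9, -23.7]
force: [0.0, -0.3, -0.5]
opening: 0.0394
```

arm_command --commands '[-15,0,0,0,45,-25,0,0,0,45,-35,0,0,0,45,-40,0,0,0,45,0,-40,0,0,45]'

```text
clock: 20.15
tool_pos: [0.4759, 0.2339, 0.2156]
orientation: [67.3, 88.8, -21.2]
force: [-1.2, 0.6, -0.9]
opening: 0.0394
```

arm_command --commands '[0,-40,30,0,45,0,0,40,0,45,0,0,40,0,45,0,0,0,0,45]'

```text
clock: 20.65
tool_pos: [0.4363, 0.1208, 0.2213]
orientation: [83.7, 88.5, -4.6]
force: [0.3, 0.1, -0.7]
opening: 0.0394
```

Run:
```python
from h import *
st()
s=snap("side");t=snap("top");cv2.imwrite("pics/i.png",np.hstack([cv2.resize(s["frame"][150:310,250:410],(400,400)),cv2.resize(t["frame"][120:220,210:310],(400,400))]))
```

```text
20.65 [0.4363 0.1208 0.2213] [83.7 88.5 -4.6] [ 0.3  0.1 -0.7] 0.039409769694106325
```

View pics/i.png

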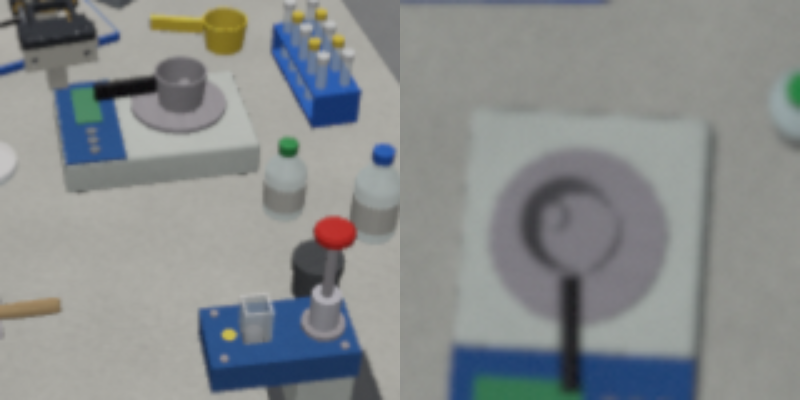

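The cup stands upright on the pan, with its rim at (570,228) and the pan's centre at (579,236) in the right half. The ball is inside at (556,215), the plunger is up, and the gripper is clear. Handing in.

Run:
```python
from h import *
close_job()
st()
```

```text
the job is handed in; nothing more can be done
the job is handed in; nothing more can be done
```

I put the steel cup under the spout and let go, pressed the plunger once to its stop, and let it spring back. I then set the cup, with its ball, on the balance pan. The job was handed in at about 20.7 s of the 67 s allowed; the hand-in gives no verdict.

**Plunger:** the fingertips stopped at a height of 232 mm, with the upward force reading 21–25 N at the stop. That matches 24 mm of travel. Afterwards the head was back at its starting place in the picture.

**Last pictures:**
- The cup stands upright near the pan's centre, within about a centimetre, with one ball in it.
- The jar and the green-capped bottle show no visible movement, and the gripper is clear of everything.

**Not checked or off:**
- I inferred that the other two balls stayed in the dispenser from the single full stroke; I did not see them directly.
- The tool leaned up to about 1.5° and drifted up to 10 mm on some descents. I corrected the position before each grip. The lean cannot be corrected with these commands, but it is well inside the tilt limits.

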